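# Clip the work lamp onto the D-ring

## Task

Clip the work lamp by its snap hook onto the straight front bar of the D-ring on the green stand: bring the hook over the bar and press it down until the bar pushes the sprung gate open, the gate snaps shut behind it and the bar sits firmly against the rubber pad in the top of the hook. Then tug the lamp lightly upwards so that the closed gate pulls against the bar, lower it again and let go so that it hangs upright and still. Use gentle force only (never more than about 25 N between lamp and stand), and leave the other parts on the bench where they are.

Things in the scene. Friction and masses are not known exactly. Their poses are not given: they have to be found in the camera images.
- grip (a point): Centre of the red knob on top of the upright, loose work lamp (24 x 24 mm across, faces square to x and y, 38 mm tall). The lamp is 216 mm tall, 0.2 to 0.45 kg, its underside 197 mm below this point, its centre of mass nearly straight below. Axes: z up the lamp; the hook lies in the x-z plane, spine on the -x side, free tip on the +x side.
- hook (a point): Middle of the hook's mouth, level with the gate, 82 mm straight below point grip, same axes. Mouth opens down. Spine: flat bar 12 (x) by 14 (y) mm, 25 to 13 mm on the -x side. Lamp body (40 mm across, foot 48 mm): top 40 mm below. In the hook's top a rubber pad on a set screw stops the bar: set differently each time, it meets the bar's axis 28 to 42 mm above this point and gives 1 mm per 10 N.
- gate (a joint): Gate: brass bar 5 mm thick, 20 mm long, hinged on the spine 11 mm to the -x side of point hook. 0 = shut (level, across the mouth), 1.45 = folded up along the spine. Sprung shut, opens only upwards into the hook, at about 3 to 8 N. A 10 mm bar is past it when its axis is about 23 mm above point hook; pulled back on the shut gate, the bar stops about 7 mm above point hook.
- bar (a point): Middle of the D-ring's straight front bar, on its axis: round, 10 mm thick, 48 mm long along y, level, 180 mm above the bench, fixed. Side arms (10 mm thick, 48 mm apart) run from its ends 63 mm along +x to the green column; -x points away from the column. The lamp hangs with its x axis along this one: spine on the -x side, tip inside the ring.
- stand: The green stand with the D-ring, fixed to the bench. Origin on the bench straight below point bar, same axes. Base plate 12 mm thick, 80 mm wide in y, from 30 mm on the -x side of the origin to 95 mm on the +x side.
- lamp: The lamp as a whole, black and yellow with a red knob; origin at the centre of its underside, z up, axes as point grip.
- spring: Bystander: silver coil spring standing on end, 44 mm across, 60 mm tall; origin under its centre. Leave it alone.
- washer: Bystander: black rubber ring, 64 mm across, 12 mm thick; origin under its centre. Leave it alone.
- oil: Bystander: white oil bottle with red cap, 44 mm across, 110 mm tall; origin under its centre. Leave it alone.
- cup: Bystander: yellow-zinc spring seat, 60 mm across, 16 mm tall; origin under its centre. Leave it alone.
- tip (a point): Lower end of the hook's free tip, a round upright bar 10 mm thick, 14 mm to the +x side of point hook and 8 mm below it; same axes. From here down to the lamp body there is an opening 32 mm high, on the +x side, through which the bar is brought under the mouth.
- column_top (a point): Centre of the top of the green column, 32 (x) by 62 (y) mm, 79 mm to the +x side of point bar and 6 mm above its axis; same axes.
Not all that is in view belongs to the job. Of the things that look like the lamp, the larger one is meant. Of the things that look like the stand, the larger one is meant.

How it is judged:
On the way, in this order (a step that is already met when the one before it is completed fails the run):
1. the bar pushes the gate open, from below the mouth (value of joint gate above 0.6 rad and x of bar in the frame of hook between -0.012 and 0.012 m and z of bar in the frame of hook below 0.024 m and contact force between lamp and stand above 1 N), for 0.05 s.
2. the gate has snapped shut behind the bar and the bar is pressed home against the pad in the top of the hook (4 N or more) (value of joint gate below 0.15 rad and x of bar in the frame of hook between -0.012 and 0.012 m and z of bar in the frame of hook between 0.025 and 0.045 m and contact force between lamp and stand above 4 N), for 0.1 s.
3. the lamp is tugged up so that the shut gate pulls on the bar (1.5 N or more) (value of joint gate below 0.15 rad and z of bar in the frame of hook between 0.002 and 0.012 m and x of bar in the frame of hook between -0.012 and 0.012 m and contact force between lamp and stand above 1.5 N), for 0.04 s.
At the end, for the whole second after the job is handed in: The lamp hangs from the D-ring's front bar, released: the bar rests against the pad in the top of the hook (its axis 24 to 45 mm above site hook, within 12 mm of it along x and 20 mm along y), the gate is shut (below 0.15 rad), the lamp is within 15 degrees of upright and slower than 40 mm/s (value of joint gate below 0.15 rad and z of bar in the frame of hook between 0.024 and 0.045 m and x of bar in the frame of hook between -0.012 and 0.012 m and y of bar in the frame of hook between -0.02 and 0.02 m and angle between lamp's own z axis and vertical below 0.26 rad and linear speed of lamp below 0.04 m/s and contact force between the fingers and lamp below 0.1 N); the robot touches nothing.
It fails at once if the lamp and the stand are forced against each other with more than 25 N (contact force between lamp and stand above 25 N).
It fails at once if the robot pushes on the stand with more than 25 N (contact force between any of the fingers, the arm and stand above 25 N).
It fails at once if a bystander part is moved by more than 20 mm (distance of any of spring, washer, oil, cup from where it was at the start of the episode above 0.02 m).
It also fails if it takes over 59 s, if anything falls off the work surface, if the arm or the gripper's body presses on something with over 40 N, if the wrist force passes 120 N, or if a joint passes its speed limit or range.

## Robot

A 6-joint arm with a two-finger parallel gripper is mounted at the origin on the work surface. World frame = base frame: x ahead of the robot, y to its left, z up, the work surface at z = 0. Lengths are in m, angles in rad, forces in N, time in s.
With the tool pointing down it reaches from about 0.325 to 0.75 m from the base axis. Payload 7.6 kg.
Tool frame: the origin (TCP) lies at the very end of the fingers, on their centre line; the grasp point (between the pads) lies 19 mm behind it (r.grip_depth is the distance from the TCP to the grasp point, in m); z points along the fingers, y is the line along which they close (so a half turn about z gives the same grasp; the last joint's range is limited). The gripper opens to 85 mm and grips with 20 to 120 N. Pads are 22 mm wide; open, the fingers measure 114 mm over their backs; the gripper's body (76 mm by 85 mm) begins 54 mm behind the grasp point. The pads swing forward as they close: fully open they stand 13 mm farther back than shut.
Start: joints at [1.17, 0.052, 1.401, -0, 1.689, -0.07], TCP at [0.171, 0.497, 0.207] pointing down, gripper open.
Joint ranges: [-2.9, 2.9], [-0.91, 2.17], [0.12, 2.37], [-1.06, 4.2], [0.26, 2.73], [-2.93, 2.93]. Speed limits (rad/s): [2.57, 2.57, 3.01, 3.14, 3.14, 3.14].

## Interface

Orientations are given as a rotation vector (axis times angle).
In Python, from rig import r gives the robot as it stands. The module is installed in compiled form; this text tells all that it offers.
- The arm moves only by the tool send_rows, never from a script. Its argument "plan" is a list of rows, each a list of 5 numbers: the opening, from 0 (shut) to 1 (fully open), then the shift along the tool's x, y, z in mm, then the turn about the tool's z in degrees. In form: [[claw, tx, ty, tz, spin], ...]. A call has 1 to 12 rows; each row is the pose to reach, as a shift and turn from the pose commanded when the call began, along the tool's axes at that moment; what a row does not reach only later rows make up. A row lasts 1/10 s, in which the tool goes at most 50 mm and 8.59 degrees, less where a joint would pass 70% of its speed; a pose out of reach is approached as far as the arm can. A call with a gripper value outside its range is refused whole. The fingers move at their own pace and stop on an object; "force" is the grip in N (left out, the last holds). Time passes only in rows, so rows that repeat a pose let the fingers close. It gives the time, the measured TCP pose, the force, the opening and the grip force at its end, in the units of the state.
- r.state(): the state, without advancing time (a new reading comes with each control period).
- r.camera(name): name is "scene" or "top"; returns a dict with "image" (420x560x3 uint8, blue, green, red), "K" (3x3 intrinsics, pixels), "k1" (the pictures are not rectified: a ray, as slopes to the right and down, at radius r is drawn at 1 + k1 r^2 times it, then the intrinsics apply), "pose" (4x4, takes a point from camera to world coordinates). Camera axes: x right, y down, z forward; pixel columns grow to the right and rows downward; lengths in m; the calibration is good to about 2 mm. A picture is of the moment at which its call begins. There is no depth.
- r.close_job(): hands the job in; it is judged then, once.
Trained networks look in the newest picture that a camera, given by its name, has taken for a name from the list of things; names that differ only in an ending like _2 or _b are one class to them, and where a whole thing is asked for, a point or a joint stands for the part that bears it (a point fixed in the world has none). Each returns a list of dicts, best first, with "p" (0 to 1); they miss things now and then, are a little off and sometimes report something else, mostly with a low value. They report only what shows in the picture. A call takes as long as a camera call. They do not tell look-alikes from the thing itself.
- r.find_in(camera, target): "xyz" ([x, y, z] in m, in world coordinates, good to about 4 mm: the middle of the surface that is visible of it).
- r.place_of(camera, target): "xyz" ([x, y, z] in m, in world coordinates, good to about 4 mm: a listed point, or the origin of a listed thing).
The state is a dict: "clock": time; "joint_pos": joint angles; "dq": joint speeds; "joint_torque": joint torques, N m; "ee_pos": TCP position; "tool_rot": TCP orientation; "contact_force": force on the tool from outside, world axes, zero at the start; "wrist_torque": the same for the moment, N m; "opening": finger opening in m; "finger_force": force on a finger pad.
Only numpy, scipy, OpenCV 4.12 (cv2) and the standard library are available. Lean on these libraries where they do the work, as an engineer would, in place of code of your own. Each camera call takes 0.05 s, during which the arm holds its last target. There are 200 camera calls.

## Working session

There is one attempt and no reset: what is moved stays moved. The work goes in short steps, Python scripts to look and compute and a tool call to move; the robot and the scene stay as the last step left them, time stands still between calls to the robot, and variables do not carry over. Pictures are saved under pics/ and viewed, at most 10 in all, crops included, and the job is handed in when it is done.

Besides the shell and the picture viewer there is one more tool, called after ">>>" by a JSON object that holds its "api" and its "payload". send_rows: Moves the arm, as the interface text tells. Its arguments: {"type":"object","properties":{"plan":{"type":"array"},"force":{"type":"number"}},"required":["plan"]}

```bash
mkdir -p pics
cat > h.py <<'E'
import numpy as np, cv2
from rig import r
def snap(n,f=None):
    c=r.camera(n)
    if f: cv2.imwrite('pics/'+f,c['image'])
    return c
def proj(c,p):
    P=np.linalg.inv(c['pose'])@np.append(p,1); s=P[:2]/P[2]; s=s*(1+c['k1']*(s@s)); return (c['K']@np.append(s,1))[:2]
def ray(c,u,v):
    d=np.linalg.solve(c['K'],[u,v,1])[:2]; s=d.copy()
    for _ in range(20): s=d/(1+c['k1']*(s@s))
    return c['pose'][:3,3], c['pose'][:3,:3]@np.append(s,1)
def atz(c,u,v,z):
    o,d=ray(c,u,v); return o+d*(z-o[2])/d[2]
def show(n,ts,k=4):
    for t in ts:
        for d in r.place_of(n,t)[:k]: print(n,t,round(d['p'],2),np.round(d['xyz'],3))
E
python3 - <<'E'
from h import *
np.set_printoptions(suppress=True)
cs=[]
for n in ('scene','top'):
    c=snap(n,n+'0.png'); cs.append(c['image']); print(n,c['K'].round(1).tolist(),c['k1'],c['pose'].round(3).tolist())
    show(n,['grip','hook','bar','column_top','tip','spring','washer','oil','cup','lamp','stand'])
s=r.state(); print(s['ee_pos'],s['tool_rot'],s['opening'],s['clock'])
E
```

```text
scene [[404.2, 0.0, 282.2], [0.0, 404.2, 211.0], [0.0, 0.0, 1.0]] -0.10615297689047434 [[0.785, 0.446, -0.431, 0.965], [0.62, -0.543, 0.567, -0.467], [0.018, -0.712, -0.702, 0.706], [0.0, 0.0, 0.0, 1.0]]
scene grip 0.89 [0.475 0.236 0.132]
scene grip 0.65 [0.551 0.25  0.202]
scene hook 0.96 [0.553 0.251 0.112]
scene hook 0.68 [0.474 0.233 0.082]
scene bar 0.94 [ 0.631 -0.106  0.124]
scene bar 0.64 [ 0.536 -0.253  0.177]
scene tip 0.69 [0.478 0.238 0.07 ]
scene tip 0.59 [0.565 0.242 0.106]
scene spring 0.93 [ 0.455 -0.014  0.004]
scene spring 0.57 [0.566 0.243 0.105]
scene spring 0.33 [0.551 0.251 0.204]
scene washer 0.67 [ 0.719 -0.221  0.001]
scene oil 0.82 [0.726 0.208 0.   ]
scene cup 0.64 [ 0.714  0.022 -0.   ]
scene lamp 0.92 [0.552 0.248 0.   ]
scene lamp 0.83 [0.473 0.229 0.004]
scene stand 0.96 [ 0.634 -0.106  0.002]
scene stand 0.93 [ 0.534 -0.252 -0.002]
scene stand 0.31 [ 0.718 -0.217  0.002]
top [[456.0, 0.0, 275.3], [0.0, 456.0, 210.0], [0.0, 0.0, 1.0]] -0.11556374081977605 [[0.028, -0.998, 0.062, 0.518], [-1.0, -0.028, -0.005, 0.018], [0.006, -0.061, -0.998, 1.146], [0.0, 0.0, 0.0, 1.0]]
top grip 0.85 [0.553 0.249 0.193]
top grip 0.56 [0.471 0.231 0.132]
top hook 0.97 [0.547 0.248 0.114]
top hook 0.56 [0.472 0.232 0.08 ]
top bar 0.85 [ 0.629 -0.11   0.119]
top bar 0.81 [ 0.531 -0.253  0.181]
top column_top 0.71 [ 0.61  -0.26   0.187]
top column_top 0.6 [ 0.684 -0.112  0.128]
top tip 0.77 [0.564 0.249 0.106]
top tip 0.71 [0.475 0.243 0.073]
top spring 0.57 [ 0.46  -0.016 -0.002]
top washer 0.64 [ 0.717 -0.217 -0.003]
top washer 0.57 [ 0.611 -0.258  0.188]
top washer 0.35 [ 0.536 -0.25  -0.001]
top oil 0.76 [0.724 0.211 0.005]
top cup 0.81 [0.715 0.028 0.003]
top lamp 0.91 [0.553 0.249 0.001]
top lamp 0.62 [ 0.473  0.235 -0.   ]
top stand 0.97 [ 0.634 -0.11   0.   ]
top stand 0.59 [ 0.538 -0.254 -0.001]
[0.17052867 0.4965507  0.20652273] [0.51729893 3.09866226 0.00011017] 0.08531254590864171 1.2
```

View pics/scene0.png

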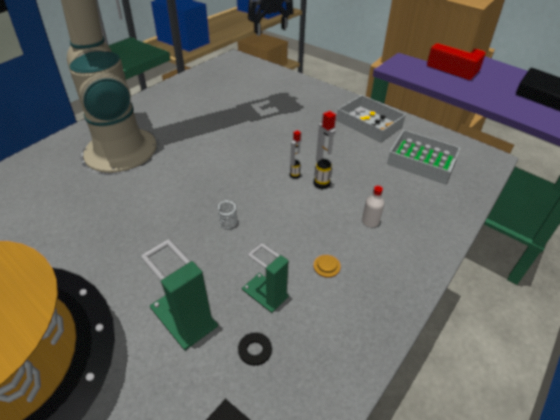

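View pics/top0.png

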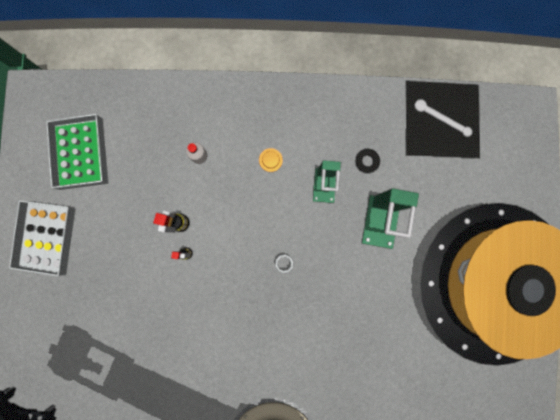

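Scene: target lamp (larger) has its knob at scene (329,120) / top (161,221). The target stand (larger) has its bar at scene (165,255) / top (412,218). The robot's shadow is the only clutter. Next, enlarge both to get the yaws.

Run:
```python
from h import *
np.set_printoptions(suppress=True)
S=cv2.imread('pics/scene0.png');T=cv2.imread('pics/top0.png')
def cr(I,x,y,w,h):return cv2.resize(I[y:y+h,x:x+w],(400,300),interpolation=cv2.INTER_CUBIC)
m=np.vstack([np.hstack([cr(S,260,100,120,90),cr(S,120,232,120,90)]),np.hstack([cr(T,145,195,60,45),cr(T,350,177,100,75)])])
cv2.imwrite('pics/m.png',m)
from collections import defaultdict
A=defaultdict(list)
for i in range(6):
  for n in('scene','top'):
    c=snap(n)
    for t in ['grip','hook','tip','bar','column_top']:
      for d in r.place_of(n,t):
        p=np.array(d['xyz'])
        ok= (abs(p[:2]-[.552,.249])<.03).all() if t in('grip','hook','tip') else (abs(p[:2]-[.57,-.255])<.06).all()
        if ok and d['p']>.4: A[t,n].append(p)
for k,v in A.items(): print(k,len(v),np.mean(v,0).round(4),np.std(v,0).round(4))
```

```text
('grip', 'scene') 6 [0.5512 0.2489 0.2014] [0.0008 0.0013 0.0012]
('tip', 'scene') 7 [0.5635 0.2447 0.1205] [0.0056 0.0026 0.0336]
('bar', 'scene') 6 [ 0.5362 -0.2528  0.1788] [0.0011 0.001  0.0018]
('column_top', 'scene') 6 [ 0.6139 -0.2623  0.1848] [0.0011 0.001  0.0011]
('grip', 'top') 6 [0.5498 0.2497 0.196 ] [0.0025 0.0008 0.002 ]
('hook', 'top') 6 [0.5503 0.2504 0.1152] [0.0006 0.001  0.001 ]
('tip', 'top') 6 [0.5657 0.2476 0.1064] [0.0008 0.0013 0.0008]
('bar', 'top') 6 [ 0.5349 -0.2526  0.1818] [0.0018 0.0008 0.0016]
('column_top', 'top') 6 [ 0.6085 -0.2615  0.1874] [0.0017 0.0009 0.0018]
('hook', 'scene') 5 [0.5543 0.2493 0.1113] [0.0064 0.0021 0.0026]
```

View pics/m.png

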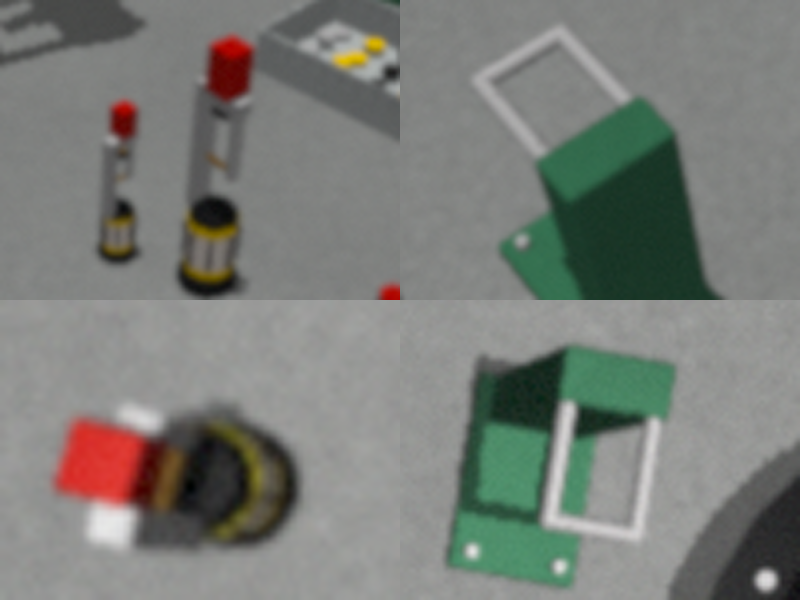

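Crops: the knob edges and the white spine and tip (lower-left crop) put lamp yaw around -10 to -15°. The stand's base edges and column_top minus bar give about -7°. I'll measure the yaws from contours and work out the approach.

```bash
cat >> h.py <<'E'
from scipy.spatial.transform import Rotation as Ro
def go(p,yaw):
    """shift in tool axes (mm) and spin (deg) to TCP p with tool y at yaw deg"""
    s=r.state(); R=Ro.from_rotvec(s['tool_rot']).as_matrix()
    y=np.degrees(np.arctan2(R[1,1],R[0,1])); sp=-((yaw-y+90)%180-90)
    print('t',round(s['clock'],2),'ee',s['ee_pos'].round(4) if hasattr(s['ee_pos'],'round') else s['ee_pos'],'yawy',round(y,1),'F',np.round(s['contact_force'],1),'op',round(s['opening'],4))
    print('shift',(R.T@(np.array(p)-s['ee_pos'])*1000).round(1),'spin',round(sp,1),'tilt',np.round(R[:,2],3))
def px2yaw(c,a,b,z):
    v=atz(c,*b,z)-atz(c,*a,z); return np.degrees(np.arctan2(v[1],v[0]))
E
python3 - <<'E'
from h import *
c=snap('top'); I=c['image'].astype(int)
K=cv2.resize(c['image'],None,fx=6,fy=6,interpolation=cv2.INTER_CUBIC).astype(int)
def comp(m,u,v):
    n,l,s,ce=cv2.connectedComponentsWithStats(m.astype(np.uint8)); 
    i=min(range(1,n),key=lambda i:np.hypot(*(ce[i]/6-[u,v]))+(1e3 if s[i,4]<300 else 0)); return l==i
for nm,m,u,v,z in[('knob',(K[...,2]>150)&(K[...,1]<80),161,221,.216),('whitetips',(K.min(2)>170),412,218,.18)]:
    q=comp(m,u,v); cn=cv2.findContours(q.astype(np.uint8),0,2)[0][0]
    b=cv2.boxPoints(cv2.minAreaRect(cn))/6; W=[atz(c,*p,z) for p in b]
    for i in range(4): d=W[(i+1)%4]-W[i]; print(nm,np.round(W[i],4),'len',round(np.linalg.norm(d),4),'ang',round(np.degrees(np.arctan2(d[1],d[0])),1))
    print('c',np.mean(W,0))
go([.551,.2493,.30],-11)
E
```

```text
knob [0.5409 0.2631 0.216 ] len 0.0222 ang -14.0
knob [0.5625 0.2577 0.216 ] len 0.0226 ang -104.3
knob [0.5569 0.2358 0.216 ] len 0.0222 ang 166.0
knob [0.5354 0.2412 0.216 ] len 0.0226 ang 75.8
c [0.54891163 0.24946005 0.216     ]
whitetips [ 0.5326 -0.2238  0.18  ] len 0.0681 ang -8.9
whitetips [ 0.5999 -0.2344  0.18  ] len 0.0558 ang -97.8
whitetips [ 0.5924 -0.2896  0.18  ] len 0.0684 ang 170.9
whitetips [ 0.5249 -0.2788  0.18  ] len 0.0555 ang 82.0
c [ 0.56248012 -0.25665465  0.18      ]
t 4.85 ee [0.1705 0.4966 0.2065] yawy 71.0 F [ 0.3 -0.7  0.8] op 0.0855
shift [-440.2 -110.3  -93.5] spin 82.0 tilt [ 0.  0. -1.]
```

>>> {"api": "send_rows", "payload": {"plan": [[1, 0, 0, -50, 0], [1, -20, -5, -94, 8.5], [1, -65, -16, -94, 17], [1, -112, -28, -94, 25.5], [1, -160, -40, -94, 34], [1, -208, -52, -94, 42.5], [1, -256, -64, -94, 51], [1, -304, -76, -94, 59.5], [1, -352, -88, -94, 68], [1, -400, -100, -94, 76.5], [1, -440, -110, -94, 85], [1, -440, -110, -94, 85]]}}

```text
clock: 6.05
ee_pos: [0.5541, 0.246, 0.2985]
tool_rot: [2.484, 1.923, -0.004]
contact_force: [-0.6, 0.1, -0.1]
opening: 0.0855
finger_force: 0.0
```

Run:
```python
from h import *
snap('scene','s1.png'); show('scene',['grip']); go([.5505,.2493,.182],-14)
```

```text
scene grip 0.75 [ 0.617 -0.262  0.186]
scene grip 0.64 [0.474 0.231 0.13 ]
scene grip 0.6 [ 0.536 -0.253  0.179]
scene grip 0.59 [0.552 0.246 0.204]
t 6.15 ee [0.5514 0.249  0.2999] yawy -14.0 F [-0.2  0.4 -0. ] op 0.0855
shift [ 1.000e-01 -8.000e-01  1.179e+02] spin 0.0 tilt [-0.001 -0.    -1.   ]
```

View pics/s1.png

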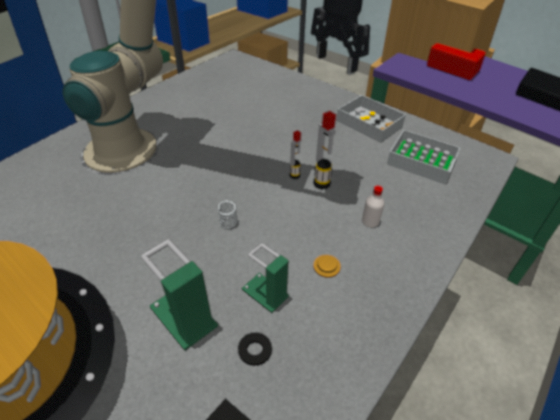

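The picture shows the arm over the table with the fingers ending near (345,70). The lamp knob at (329,120) and the rest haven't moved. I'll check that against the projected TCP.

Run:
```python
from h import *
c=snap('scene'); print(proj(c,r.state()['ee_pos']),proj(c,[.5505,.2493,.197]),proj(c,[.535,-.2525,.18]))
```

```text
[333.38022966  80.210056  ] [328.73348986 120.89986033] [155.8201507  250.03643744]
```

>>> {"api": "send_rows", "payload": {"plan": [[1, 0, 0, 40, 0], [1, 0, 0, 80, 0], [1, 0, 0, 105, 0], [1, 0, -1, 116, 0], [1, 0, -1, 116, 0], [0, 0, -1, 116, 0], [0, 0, -1, 116, 0], [0, 0, -1, 116, 0], [0, 0, -1, 116, 0], [0, 0, -1, 116, 0], [0, 0, -1, 116, 0], [0, 0, -1, 116, 0]], "force": 60}}

```text
clock: 7.4
ee_pos: [0.5503, 0.25, 0.1856]
tool_rot: [2.474, 1.935, 0.003]
contact_force: [0.5, -0.1, 5.9]
opening: 0.0213
finger_force: 59.7
```

>>> {"api": "send_rows", "payload": {"plan": [[0, 0, 0, -10, 0], [0, 0, 0, -30, 0], [0, 0, 0, -60, 0], [0, 0, 0, -90, 0], [0, 0, 0, -110, 0], [0, 0, 0, -120, 0], [0, 0, 0, -120, 0], [0, 0, 0, -120, 0], [0, 0, 0, -120, 0]]}}

```text
clock: 8.3
ee_pos: [0.5496, 0.2497, 0.3024]
tool_rot: [-2.474, -1.934, 0.005]
contact_force: [0.1, 0.0, -2.9]
opening: 0.0219
finger_force: 59.1
```

Run:
```python
from h import *
for i in range(4):
    for n in('scene','top'):
        snap(n, f'{n}2.png' if i==0 else None); show(n,['grip','hook','tip','lamp'],1)
a=np.radians(-8); X=np.array([np.cos(a),np.sin(a),0])
go(np.array([.535,-.2525,0])-.09*X+[0,0,.303],-8)
S=cv2.imread('pics/scene2.png');T=cv2.imread('pics/top2.png')
c=lambda I,x,y:cv2.resize(I[y:y+150,x:x+100],(400,600),interpolation=cv2.INTER_CUBIC)
cv2.imwrite('pics/m2.png',np.hstack([c(S,285,30),c(T,100,150)]))
```

```text
scene grip 0.93 [0.551 0.249 0.321]
scene hook 0.97 [0.475 0.234 0.078]
scene tip 0.76 [0.564 0.246 0.224]
scene lamp 0.86 [0.55  0.245 0.117]
top grip 0.81 [0.55  0.248 0.316]
top hook 0.82 [0.552 0.251 0.234]
top tip 0.71 [0.565 0.244 0.227]
top lamp 0.97 [0.549 0.252 0.12 ]
scene grip 0.62 [0.476 0.236 0.133]
scene hook 0.85 [0.474 0.234 0.079]
scene tip 0.86 [0.567 0.244 0.224]
scene lamp 0.94 [0.551 0.248 0.12 ]
top grip 0.89 [0.552 0.25  0.314]
top hook 0.75 [0.549 0.25  0.236]
top tip 0.92 [0.566 0.246 0.224]
top lamp 0.74 [0.552 0.25  0.117]
scene grip 0.96 [0.551 0.25  0.322]
scene hook 0.75 [0.553 0.25  0.235]
scene tip 0.72 [0.565 0.242 0.226]
scene lamp 0.66 [0.549 0.249 0.121]
top grip 0.76 [0.552 0.25  0.312]
top hook 0.95 [0.549 0.25  0.235]
top tip 0.78 [0.566 0.249 0.22 ]
top lamp 0.96 [0.551 0.249 0.117]
scene grip 0.95 [0.549 0.249 0.318]
scene hook 0.77 [0.55  0.249 0.232]
scene tip 0.62 [0.567 0.242 0.227]
scene lamp 0.78 [0.552 0.246 0.118]
top grip 0.9 [0.551 0.25  0.314]
top hook 0.79 [0.547 0.251 0.232]
top tip 0.91 [0.565 0.248 0.226]
top lamp 0.85 [0.551 0.25  0.121]
t 10.3 ee [0.55   0.2499 0.3045] yawy -14.0 F [ 0.7  0.5 -3.4] op 0.0217
shift [-500.5   17.1    1.5] spin -6.0 tilt [ 0.  0. -1.]
```

View pics/m2.png

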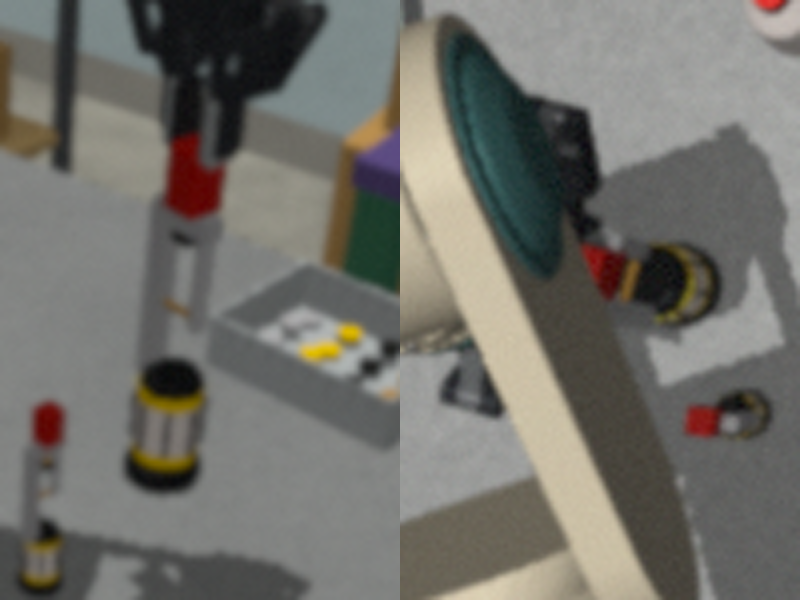

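Lamp is lifted upright: knob between the fingers at crop (195,170), gate visible and shut, hook 70.5 mm below the TCP. Now carry it to in front of the bar.

>>> {"api": "send_rows", "payload": {"plan": [[0, -20, 1, 0, -1], [0, -60, 2, 1, -2], [0, -108, 4, 1, -3], [0, -156, 5, 1, -4], [0, -204, 7, 1, -5], [0, -252, 8, 1, -6], [0, -300, 10, 1, -6], [0, -348, 12, 1, -6], [0, -396, 14, 1, -6], [0, -440, 15, 1, -6], [0, -480, 16, 1, -6], [0, -500, 17, 1, -6]]}}

```text
clock: 11.5
ee_pos: [0.4447, -0.2425, 0.3035]
tool_rot: [2.373, 2.058, -0.001]
contact_force: [0.9, -0.2, -2.7]
opening: 0.0215
finger_force: 59.1
```

Run:
```python
from h import *
from collections import defaultdict
A=defaultdict(list)
for i in range(5):
  for n in('scene','top'):
    c=snap(n,f'{n}3.png')
    for t in ['grip','hook','tip','lamp','bar']:
      for d in r.place_of(n,t):
        p=np.array(d['xyz'])
        if d['p']>.4 and p[1]<-.2 : A[t,n].append(p)
for k,v in A.items(): print(k,len(v),np.median(v,0).round(4),np.std(v,0).round(4))
a=np.radians(-8); X=np.array([np.cos(a),np.sin(a),0])
go(np.array([.535,-.2525,0])-.09*X+[0,0,.275],-8)
S=cv2.imread('pics/scene3.png');T=cv2.imread('pics/top3.png')
c=lambda I,x,y:cv2.resize(I[y:y+150,x:x+100],(400,600),interpolation=cv2.INTER_CUBIC)
cv2.imwrite('pics/m3.png',np.hstack([c(S,110,180),c(T,350,150)]))
```

```text
('grip', 'scene') 5 [ 0.4458 -0.2415  0.3195] [0.002  0.0022 0.0004]
('hook', 'scene') 6 [ 0.4487 -0.2392  0.2321] [0.0413 0.0074 0.0259]
('tip', 'scene') 4 [ 0.463  -0.2441  0.2244] [0.0019 0.0024 0.001 ]
('lamp', 'scene') 3 [ 0.4465 -0.2428  0.12  ] [0.0017 0.003  0.0009]
('bar', 'scene') 5 [ 0.5362 -0.253   0.1787] [0.002  0.0014 0.0009]
('grip', 'top') 5 [ 0.4459 -0.2396  0.3138] [0.0018 0.0012 0.0007]
('hook', 'top') 6 [ 0.4458 -0.239   0.2337] [0.0017 0.0008 0.0301]
('tip', 'top') 5 [ 0.4608 -0.2403  0.2241] [0.0019 0.0026 0.0014]
('lamp', 'top') 5 [ 0.4444 -0.2397  0.1183] [0.0012 0.0014 0.0015]
('bar', 'top') 6 [ 0.5349 -0.2518  0.181 ] [0.027  0.004  0.0157]
t 14.5 ee [ 0.4459 -0.2395  0.3035] yawy -8.0 F [ 0.7  0.4 -2.5] op 0.0219
shift [-0.5  0.1 28.5] spin 0.0 tilt [ 0.  0. -1.]
```

View pics/m3.png

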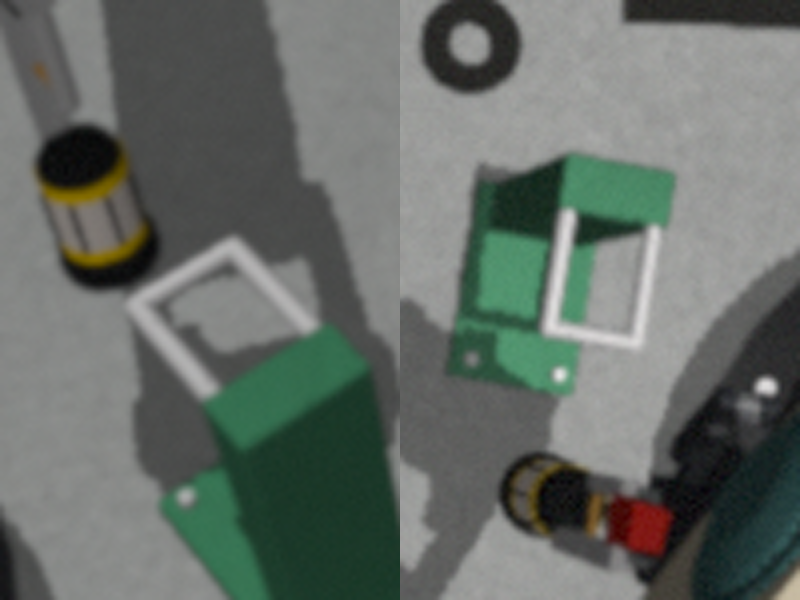

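Upright lamp in front of the ring, its axis aligned with the stand; the bar is at scene crop (185,270). The networks put the bar about 89 mm ahead of the hook. Lower so the bar is level with the opening, then move in.

>>> {"api": "send_rows", "payload": {"plan": [[0, 0, 0, 15, 0], [0, 0, 0, 29, 0], [0, 0, 15, 29, 0], [0, 0, 30, 29, 0], [0, 0, 45, 29, 0], [0, 0, 58, 29, 0], [0, 0, 70, 29, 0], [0, 0, 80, 29, 0], [0, 0, 86, 29, 0], [0, 0, 90, 29, 0], [0, 0, 90, 29, 0], [0, 0, 90, 29, 0]]}}

```text
clock: 15.7
ee_pos: [0.5348, -0.2519, 0.2744]
tool_rot: [-2.37, -2.062, 0.0]
contact_force: [-0.9, -1.2, -2.7]
opening: 0.0216
finger_force: 59.3
```

>>> {"api": "send_rows", "payload": {"plan": [[0, 0, 2, 0, 0], [0, 0, 4, 0, 0], [0, 0, 5, 0, 0], [0, 0, 5, 0, 0]]}}

```text
clock: 16.1
ee_pos: [0.54, -0.2526, 0.2744]
tool_rot: [-2.37, -2.062, -0.0]
contact_force: [-0.4, 0.9, -2.8]
opening: 0.0214
finger_force: 59.3
```

>>> {"api": "send_rows", "payload": {"plan": [[0, 0, 1, 0, 0], [0, 0, 2, 0, 0], [0, 0, 2, 0, 0], [0, 0, 2, 0, 0]]}}

```text
clock: 16.5
ee_pos: [0.5419, -0.2529, 0.2744]
tool_rot: [-2.37, -2.062, 0.0]
contact_force: [-0.3, -0.4, -3.2]
opening: 0.0214
finger_force: 59.3
```

>>> {"api": "send_rows", "payload": {"plan": [[0, 0, 0.5, 0, 0], [0, 0, 1, 0, 0], [0, 0, 1, 0, 0], [0, 0, 1, 0, 0]]}}

```text
clock: 16.9
ee_pos: [0.5429, -0.2531, 0.2744]
tool_rot: [-2.37, -2.062, 0.0]
contact_force: [0.0, 1.1, -2.6]
opening: 0.0216
finger_force: 59.3
```

>>> {"api": "send_rows", "payload": {"plan": [[0, 0, 0.5, 0, 0], [0, 0, 1, 0, 0], [0, 0, 1, 0, 0], [0, 0, 1, 0, 0]]}}

```text
clock: 17.3
ee_pos: [0.5438, -0.2532, 0.2743]
tool_rot: [-2.37, -2.062, 0.0]
contact_force: [-1.6, 1.0, -2.7]
opening: 0.0216
finger_force: 59.2
```

>>> {"api": "send_rows", "payload": {"plan": [[0, 0, 0.5, 0, 0], [0, 0, 1, 0, 0], [0, 0, 1, 0, 0], [0, 0, 1, 0, 0]]}}

```text
clock: 17.7
ee_pos: [0.5447, -0.2533, 0.2743]
tool_rot: [-2.37, -2.061, 0.001]
contact_force: [-3.9, -0.0, -3.1]
opening: 0.0214
finger_force: 59.2
```

Spine touches the bar at about 98.7 mm, so the bar sits 90.7 mm ahead; back off 7.8 mm and descend in steps.

>>> {"api": "send_rows", "payload": {"plan": [[0, 0, -4, 0, 0], [0, 0, -7.8, 0, 0], [0, 0, -7.8, 0, 0], [0, 0, -7.8, 5, 0], [0, 0, -7.8, 10, 0], [0, 0, -7.8, 13, 0], [0, 0, -7.8, 13, 0]]}}

```text
clock: 18.4
ee_pos: [0.537, -0.2521, 0.2604]
tool_rot: [-2.369, -2.061, 0.001]
contact_force: [-1.1, 0.2, -3.4]
opening: 0.0214
finger_force: 59.3
```

>>> {"api": "send_rows", "payload": {"plan": [[0, 0, 0, 2, 0], [0, 0, 0, 4, 0], [0, 0, 0, 6, 0], [0, 0, 0, 8, 0], [0, 0, 0, 10, 0], [0, 0, 0, 12, 0]]}}

```text
clock: 19.0
ee_pos: [0.5375, -0.2525, 0.2519]
tool_rot: [2.368, 2.06, 0.002]
contact_force: [-1.8, 0.3, 8.9]
opening: 0.0214
finger_force: 60.7
```

>>> {"api": "send_rows", "payload": {"plan": [[0, 0, 0, 2, 0], [0, 0, 0, 4, 0], [0, 0, 0, 6, 0], [0, 0, 0, 8, 0], [0, 0, 0, 10, 0], [0, 0, 0, 12, 0]]}}

```text
clock: 19.6
ee_pos: [0.5368, -0.2522, 0.2369]
tool_rot: [-2.369, -2.061, 0.001]
contact_force: [-4.0, 0.9, 1.1]
opening: 0.0218
finger_force: 59.8
```

>>> {"api": "send_rows", "payload": {"plan": [[0, 0, 0, 2, 0], [0, 0, 0, 4, 0], [0, 0, 0, 6, 0]]}}

```text
clock: 19.9
ee_pos: [0.5369, -0.2521, 0.2304]
tool_rot: [-2.369, -2.061, 0.001]
contact_force: [-4.1, 1.2, -2.1]
opening: 0.0214
finger_force: 59.4
```

>>> {"api": "send_rows", "payload": {"plan": [[0, 0, 0, 1.5, 0], [0, 0, 0, 3, 0], [0, 0, 0, 4, 0], [0, 0, 0, 4, 0]]}}

```text
clock: 20.3
ee_pos: [0.5377, -0.2522, 0.2275]
tool_rot: [2.369, 2.062, 0.001]
contact_force: [-0.3, -0.3, -2.6]
opening: 0.0219
finger_force: 59.5
```

>>> {"api": "send_rows", "payload": {"plan": [[0, 0, 0, 1, 0], [0, 0, 0, 2, 0], [0, 0, 0, 2, 0]]}}

```text
clock: 20.6
ee_pos: [0.5372, -0.2522, 0.2254]
tool_rot: [2.37, 2.062, 0.0]
contact_force: [0.6, -0.2, -2.5]
opening: 0.0214
finger_force: 59.5
```

>>> {"api": "send_rows", "payload": {"plan": [[0, 0, 0, 1, 0], [0, 0, 0, 2, 0], [0, 0, 0, 3, 0], [0, 0, 0, 3, 0]]}}

```text
clock: 21.0
ee_pos: [0.5371, -0.2522, 0.2222]
tool_rot: [-2.37, -2.062, 0.0]
contact_force: [-0.2, 0.1, -3.5]
opening: 0.0215
finger_force: 59.5
```

>>> {"api": "send_rows", "payload": {"plan": [[0, 0, 0, 1, 0], [0, 0, 0, 2, 0], [0, 0, 0, 2, 0]]}}

```text
clock: 21.3
ee_pos: [0.5371, -0.2522, 0.2202]
tool_rot: [-2.37, -2.062, 0.0]
contact_force: [0.2, 0.6, -1.8]
opening: 0.0219
finger_force: 59.5
```

>>> {"api": "send_rows", "payload": {"plan": [[0, 0, 0, 1, 0], [0, 0, 0, 2, 0], [0, 0, 0, 2, 0]]}}

```text
clock: 21.6
ee_pos: [0.5371, -0.2522, 0.2183]
tool_rot: [-2.37, -2.062, 0.0]
contact_force: [0.4, -0.3, -2.9]
opening: 0.0214
finger_force: 59.5
```

>>> {"api": "send_rows", "payload": {"plan": [[0, 0, 0, 1, 0], [0, 0, 0, 2, 0], [0, 0, 0, 2, 0]]}}

```text
clock: 21.9
ee_pos: [0.5371, -0.2522, 0.2163]
tool_rot: [-2.37, -2.062, 0.0]
contact_force: [0.5, 1.0, -3.3]
opening: 0.0217
finger_force: 59.5
```

>>> {"api": "send_rows", "payload": {"plan": [[0, 0, 0, 1, 0], [0, 0, 0, 2, 0], [0, 0, 0, 2, 0]]}}

```text
clock: 22.2
ee_pos: [0.5371, -0.2522, 0.2142]
tool_rot: [-2.37, -2.062, 0.0]
contact_force: [-0.3, -0.7, -2.9]
opening: 0.0218
finger_force: 59.5
```

>>> {"api": "send_rows", "payload": {"plan": [[0, 0, 0, 1, 0], [0, 0, 0, 2, 0], [0, 0, 0, 2, 0]]}}

```text
clock: 22.5
ee_pos: [0.5371, -0.2522, 0.2122]
tool_rot: [-2.37, -2.062, 0.0]
contact_force: [-0.8, -0.0, -3.0]
opening: 0.0214
finger_force: 59.5
```

>>> {"api": "send_rows", "payload": {"plan": [[0, 0, 0, 1, 0], [0, 0, 0, 2, 0], [0, 0, 0, 2, 0]]}}

```text
clock: 22.8
ee_pos: [0.5373, -0.2523, 0.2111]
tool_rot: [2.37, 2.061, 0.001]
contact_force: [-0.0, 0.2, -0.4]
opening: 0.0215
finger_force: 59.8
```

>>> {"api": "send_rows", "payload": {"plan": [[0, 0, 0, 1, 0], [0, 0, 0, 2, 0], [0, 0, 0, 2, 0], [0, 0, 0, 2, 0]]}}

```text
clock: 23.2
ee_pos: [0.5375, -0.2525, 0.2102]
tool_rot: [2.369, 2.06, 0.001]
contact_force: [-1.4, 1.2, 6.4]
opening: 0.0217
finger_force: 60.6
```

Pressed home at about 9 N net of the weight. Now the tug upwards.

>>> {"api": "send_rows", "payload": {"plan": [[0, 0, 0, -6, 0], [0, 0, 0, -12, 0], [0, 0, 0, -18, 0], [0, 0, 0, -24, 0], [0, 0, 0, -28, 0], [0, 0, 0, -31, 0], [0, 0, 0, -33, 0], [0, 0, 0, -33, 0], [0, 0, 0, -33, 0]]}}

```text
clock: 24.1
ee_pos: [0.5371, -0.2522, 0.2412]
tool_rot: [-2.37, -2.062, 0.0]
contact_force: [-0.0, 0.6, -2.9]
opening: 0.0217
finger_force: 59.5
```

>>> {"api": "send_rows", "payload": {"plan": [[0, 0, 0, -1, 0], [0, 0, 0, -2, 0], [0, 0, 0, -2, 0]]}}

```text
clock: 24.4
ee_pos: [0.5371, -0.2522, 0.2434]
tool_rot: [-2.37, -2.062, 0.0]
contact_force: [-0.4, 0.6, -3.8]
opening: 0.0217
finger_force: 59.4
```

>>> {"api": "send_rows", "payload": {"plan": [[0, 0, 0, -1, 0], [0, 0, 0, -2, 0], [0, 0, 0, -2, 0], [0, 0, 0, -2, 0]]}}

```text
clock: 24.8
ee_pos: [0.5369, -0.2521, 0.2441]
tool_rot: [-2.368, -2.061, 0.001]
contact_force: [0.9, -0.3, -12.4]
opening: 0.0214
finger_force: 59.3
```

Tug of about 9 N held by the shut gate. Lower it back onto the pad.

>>> {"api": "send_rows", "payload": {"plan": [[0, 0, 0, 5, 0], [0, 0, 0, 11, 0], [0, 0, 0, 17, 0], [0, 0, 0, 23, 0], [0, 0, 0, 28, 0], [0, 0, 0, 31, 0], [0, 0, 0, 33, 0], [0, 0, 0, 34, 0], [0, 0, 0, 34, 0], [0, 0, 0, 34, 0]]}}

```text
clock: 25.8
ee_pos: [0.5373, -0.2523, 0.2118]
tool_rot: [2.37, 2.062, 0.0]
contact_force: [0.6, 0.2, -2.7]
opening: 0.0217
finger_force: 60.4
```

>>> {"api": "send_rows", "payload": {"plan": [[0, 0, 0, 0.5, 0], [0, 0, 0, 0.9, 0], [0, 0, 0, 0.9, 0], [0, 0, 0, 0.9, 0]], "force": 20}}

```text
clock: 26.2
ee_pos: [0.5373, -0.2523, 0.2111]
tool_rot: [2.37, 2.062, 0.001]
contact_force: [0.1, -0.4, 0.2]
opening: 0.0219
finger_force: 60.7
```

>>> {"api": "send_rows", "payload": {"plan": [[0.35, 0, 0, 0, 0], [0.35, 0, 0, 0, 0], [0.5, 0, 0, 0, 0], [0.6, 0, 0, 0, 0], [0.7, 0, 0, 0, 0], [0.7, 0, 0, 0, 0], [0.7, 0, 0, 0, 0]]}}

```text
clock: 26.9
ee_pos: [0.5372, -0.2522, 0.2106]
tool_rot: [-2.37, -2.062, -0.0]
contact_force: [0.8, 0.4, 0.1]
opening: 0.0598
finger_force: 0.0
```

Run:
```python
from h import *
c=snap('scene','s5.png'); s=r.state(); print(s['contact_force'],s['finger_force'],s['opening'])
for n in('scene','top'):
    if n=='top': snap(n)
    show(n,['grip','hook','lamp','bar'],3)
S=cv2.imread('pics/s5.png'); cv2.imwrite('pics/m5.png',cv2.resize(S[170:350,80:280],(660,594),interpolation=cv2.INTER_CUBIC))
```

```text
[-0.13007691  0.07094247  0.3597726 ] 0.0 0.05980423832024765
scene grip 0.89 [0.474 0.234 0.133]
scene grip 0.76 [ 0.541 -0.249  0.224]
scene hook 0.84 [ 0.539 -0.251  0.138]
scene hook 0.8 [0.477 0.235 0.084]
scene lamp 0.88 [ 0.536 -0.254  0.027]
scene bar 0.98 [ 0.534 -0.257  0.179]
scene bar 0.59 [ 0.632 -0.106  0.12 ]
top grip 0.78 [0.473 0.231 0.132]
top grip 0.72 [ 0.539 -0.255  0.222]
top hook 0.81 [ 0.538 -0.253  0.141]
top hook 0.49 [0.474 0.229 0.078]
top hook 0.46 [ 0.537 -0.252 -0.   ]
top lamp 0.59 [ 0.536 -0.253  0.025]
top bar 0.95 [ 0.631 -0.109  0.119]
top bar 0.84 [ 0.532 -0.254  0.18 ]
```

View pics/m5.png

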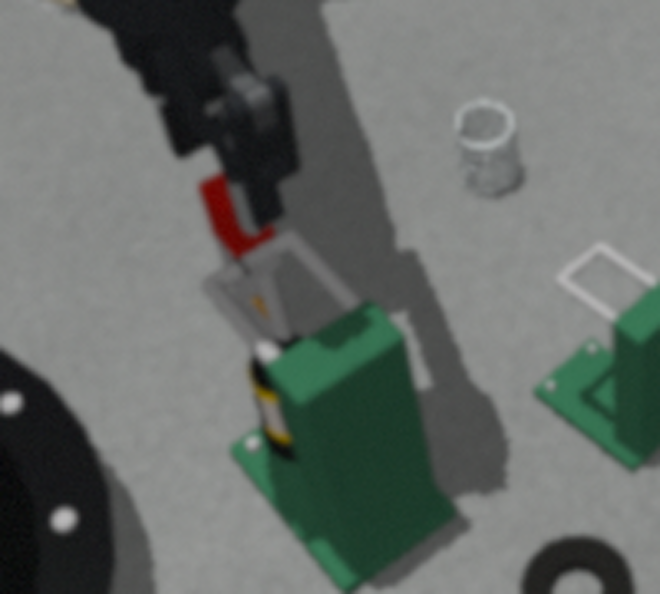

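The lamp hangs upright on the front bar, knob at crop (230,215), fingers open and clear of it. Retreat straight up.

>>> {"api": "send_rows", "payload": {"plan": [[0.7, 0, 0, -10, 0], [0.7, 0, 0, -30, 0], [0.7, 0, 0, -60, 0], [0.7, 0, 0, -90, 0], [0.7, 0, 0, -110, 0], [0.7, 0, 0, -120, 0], [0.7, 0, 0, -120, 0], [0.7, 0, 0, -120, 0], [0.7, 0, 0, -120, 0], [0.7, 0, 0, -120, 0], [0.7, 0, 0, -120, 0], [0.7, 0, 0, -120, 0]]}}

```text
clock: 28.6
ee_pos: [0.5371, -0.2522, 0.3303]
tool_rot: [-2.37, -2.062, 0.0]
contact_force: [-0.1, 0.3, 0.4]
opening: 0.0599
finger_force: 0.0
```

Run:
```python
from h import *
for n in('scene','top'):
    snap(n,n+'6.png'); show(n,['grip','hook','lamp'],3)
S=cv2.imread('pics/scene6.png'); cv2.imwrite('pics/m6.png',cv2.resize(S[170:350,80:280],(660,594),interpolation=cv2.INTER_CUBIC))
```

```text
scene grip 0.74 [ 0.54  -0.252  0.227]
scene grip 0.6 [0.476 0.234 0.132]
scene hook 0.96 [ 0.537 -0.252  0.138]
scene hook 0.89 [0.477 0.231 0.079]
scene hook 0.52 [ 0.534 -0.252  0.179]
scene lamp 0.74 [ 0.535 -0.254  0.027]
scene lamp 0.67 [0.475 0.229 0.   ]
top grip 0.63 [0.474 0.228 0.132]
top grip 0.59 [ 0.537 -0.252  0.222]
top grip 0.32 [ 0.538 -0.247 -0.002]
top hook 0.81 [ 0.537 -0.251  0.141]
top hook 0.73 [0.469 0.234 0.076]
top lamp 0.71 [ 0.534 -0.253  0.026]
top lamp 0.54 [0.472 0.23  0.001]
top lamp 0.33 [ 0.716 -0.216  0.001]
```

View pics/m6.png

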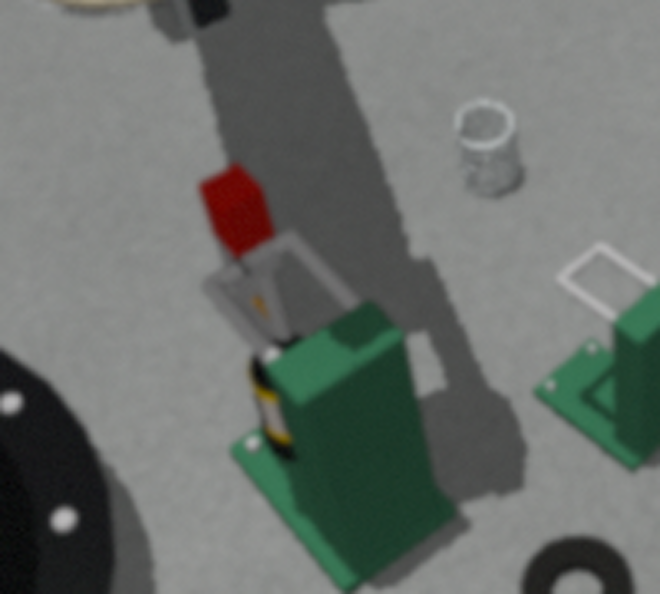

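The lamp hangs upright and still at (235,215), with the gripper clear above. The networks put the hook about 40 mm below the bar. Hand in.

```bash
python3 -c "
from rig import r
print(r.close_job())"
```

```text
the job is handed in; nothing more can be done
None
```

The lamp is clipped on the D-ring's front bar, was pressed home (about 9 N), tugged (about 9 N), lowered and released, and it hangs upright; the job is handed in (no verdict was returned).

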